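# Return the brass weights to their storage block

### The job

The class has left the five brass weights in the bench tray in any old order. Put them back in the wooden storage block, each standing fully down in its own well, the largest weight in the largest well and so on down to the smallest in the smallest. Set each one down gently rather than dropping it, and leave the specimen jar and the amber bottle standing where they are.

Things in the scene. Friction and masses are not known exactly. Their poses are not given: they have to be found in the camera images.
- w500: largest of five brass knobbed weights (500 g): upright cylinder 42 mm across, 42 mm high; on it a neck 14 mm across, 5 mm high; on that a cylindrical knob 22 mm across, 13 mm high; 60 mm tall in all. Origin: centre of the flat underside, z up its axis; yaw means nothing. Starts in any bay of the tray. Belongs in the block's 58 mm well.
- w200: second largest of five brass knobbed weights (200 g): upright cylinder 31 mm across, 29 mm high; on it a neck 11 mm across, 4 mm high; on that a cylindrical knob 17 mm across, 11 mm high; 44 mm tall in all. Origin: centre of the flat underside, z up its axis; yaw means nothing. Starts in any bay of the tray. Belongs in the block's 47 mm well.
- w100: middle of five brass knobbed weights (100 g): upright cylinder 25 mm across, 23 mm high; on it a neck 9 mm across, 3.5 mm high; on that a cylindrical knob 14 mm across, 10 mm high; 36.5 mm tall in all. Origin: centre of the flat underside, z up its axis; yaw means nothing. Starts in any bay of the tray. Belongs in the block's 41 mm well.
- w50: second smallest of five brass knobbed weights (50 g): upright cylinder 20 mm across, 18 mm high; on it a neck 8 mm across, 3 mm high; on that a cylindrical knob 12 mm across, 9 mm high; 30 mm tall in all. Origin: centre of the flat underside, z up its axis; yaw means nothing. Starts in any bay of the tray. Belongs in the block's 36 mm well.
- w20: smallest of five brass knobbed weights (20 g): upright cylinder 15 mm across, 13 mm high; on it a neck 7 mm across, 3 mm high; on that a cylindrical knob 10 mm across, 8 mm high; 24 mm tall in all. Origin: centre of the flat underside, z up its axis; yaw means nothing. Starts in any bay of the tray. Belongs in the block's 31 mm well.
- tray: narrow grey plastic tray, fixed, 254 mm long (y), 58 mm wide (x). Floor 6 mm above the table, outer walls 4 mm thick and 14 mm high, partitions 12 mm high. Five equal bays in a row, 46 mm (y) by 50 mm (x) inside, centres at x = 0, y = 100, 50, 0, -50, -100 mm; a weight stands in each. Origin: centre of the underside, z up. Lies on either side, turned at any angle.
- block: brown wooden storage block, fixed, 255 mm long (y), 74 wide (x), 24 high. Five empty round felt-lined wells in a row, 12 mm deep (floor 12 mm above the table), at x = 0 and y = +91.5 (58 wide), +32 (47 wide), -19 (41 wide), -64.5 (36 wide), -105 (31 wide) mm. Origin: centre of the underside, z up. Lies on either side, turned any way round.
- jar: bystander: clear glass specimen jar with a black lid, 48 mm across, 85 mm tall, standing on the far side between tray and block. Origin: centre of its underside, z up.
- dropper: bystander: small amber glass bottle with a black cap and a pale label, 34 mm across, 75 mm tall, standing on the robot's side between tray and block. Origin: centre of its underside, z up.
There are look-alikes about, which are no part of the job. What is shaped like the w50 but black is not meant.

How it is judged (in metres and radians):
At the end, for the whole second after the job is handed in: Every weight stands in its own well of the block: its underside within 11 mm (in the block's x and in its y) of the well's centre and 8 to 15.5 mm above the block's underside (the well floor is at 12 mm), upright within 0.12 rad, slower than 0.02 m/s (x of w500 in the frame of block between -0.011 and 0.011 m and y of w500 in the frame of block between 0.0805 and 0.1025 m and z of w500 in the frame of block between 0.008 and 0.0155 m and angle between each of w500, w200, w100, w50, w20's own z axis and vertical below 0.12 rad and linear speed of each of w500, w200, w100, w50, w20 below 0.02 m/s and x of w200 in the frame of block between -0.011 and 0.011 m and y of w200 in the frame of block between 0.021 and 0.043 m and z of w200 in the frame of block between 0.008 and 0.0155 m and x of w100 in the frame of block between -0.011 and 0.011 m and y of w100 in the frame of block between -0.03 and -0.008 m and z of w100 in the frame of block between 0.008 and 0.0155 m and x of w50 in the frame of block between -0.011 and 0.011 m and y of w50 in the frame of block between -0.0755 and -0.0535 m and z of w50 in the frame of block between 0.008 and 0.0155 m and x of w20 in the frame of block between -0.011 and 0.011 m and y of w20 in the frame of block between -0.116 and -0.094 m and z of w20 in the frame of block between 0.008 and 0.0155 m); the robot touches nothing.
It fails at once if a weight dropped or falling (faster than 0.8 m/s with its underside lower than 55 mm above the table) ((linear speed of w500 above 0.8 m/s and height (world z) of w500 below 0.055 m) or (linear speed of w200 above 0.8 m/s and height (world z) of w200 below 0.055 m) or (linear speed of w100 above 0.8 m/s and height (world z) of w100 below 0.055 m) or (linear speed of w50 above 0.8 m/s and height (world z) of w50 below 0.055 m) or (linear speed of w20 above 0.8 m/s and height (world z) of w20 below 0.055 m)).
It fails at once if the specimen jar or the amber bottle shifted by more than 30 mm or knocked over (distance of any of jar, dropper from where it was at the start of the episode above 0.03 m or angle between any of jar, dropper's own z axis and vertical above 0.35 rad).
It also fails if it takes over 125 s, if anything falls off the work surface, if the arm or the gripper's body presses on something with over 40 N, if the wrist force passes 120 N, or if a joint passes its speed limit or range.

### The arm

A 7-joint arm with a two-finger parallel gripper is mounted at the origin on the work surface. World frame = base frame: x ahead of the robot, y to its left, z up, the work surface at z = 0. Lengths are in mm, angles in rad, forces in N, time in s.
With the tool pointing down it reaches from about 400 to 850 mm from the base axis. Payload 4.5 kg.
Tool frame: the origin (TCP) lies midway between the tips of the shut fingers; the grasp point (between the pads) lies 19 mm behind it; z points along the fingers, y is the line along which they close (so a half turn about z gives the same grasp; the last joint's range is limited). The gripper opens to 88 mm and grips with 3 to 60 N. Pads are 18 mm wide; open, the fingers measure 123 mm over their backs; the gripper's body (75 mm by 187 mm) begins 45 mm behind the grasp point.
Start: joints at [1.361, 0.689, -0.195, 1.565, 0.157, 0.902, -0.215], TCP at [150.898, -606.534, 238.743] pointing down, gripper open.
Joint ranges: [-3.01, 3.01], [-0.46, 2.08], [-1.47, 1.51], [0.13, 2.56], [-1, 4.14], [0.04, 2.09], [-2.66, 2.66]. Speed limits (rad/s): [2.57, 2.57, 3.14, 3.14, 3.14, 3.14, 3.14].

### API

Orientations are given as a unit quaternion [x, y, z, w].
In Python, from plant import * gives the robot as it stands. The module is installed in compiled form; this text tells all that it offers.
- The arm moves only by the tool move_arm, never from a script. Its argument "commands" is text: rows parted by semicolons, each of 7 numbers parted by spaces: the finger opening in cm, from 0 to 8.81, then the shift along the world's x, y, z in cm, then the turn, a rotation vector about the world's x, y, z in rad. In form: hand dx dy dz ax ay az; .... A call has 1 to 12 rows; each row is the pose to reach, as a shift and turn from the pose commanded when the call began; what a row does not reach only later rows make up. A row lasts 1/10 s, in which the tool goes at most 50 mm and 8.59 degrees, less where a joint would pass 70% of its speed; a pose out of reach is approached as far as the arm can. A call with a gripper value outside its range is refused whole. The fingers move at their own pace and stop on an object; "force" is the grip in N (left out, the last holds). Time passes only in rows, so rows that repeat a pose let the fingers close. It gives the time, the measured TCP pose, the force, the opening and the grip force at its end, in the units of the state.
- get_state(): the state, without advancing time (a new reading comes with each control period).
- camera(name): name is "scene" or "top" or "wrist"; returns the picture (420x560x3 uint8, blue, green, red); there is no depth.
- camera_model(name): a dict with "fov_y" (degrees; the focal length in pixels is half the picture's height over the tangent of half this angle, whatever the lens; pixels are square), "cx", "cy" (the principal point, pixels), "R" (3x3) and "t" (3): a world point X has camera coordinates R X + t; the wrist camera has in their place "hand_eye" (4x4, takes a point from camera to tool coordinates, whose origin is the TCP and whose axes are the flange's). Camera axes: x right, y down, z forward; pixel columns grow to the right and rows downward; lengths in mm; the calibration is good to about 2 mm. A picture is of the moment at which its call begins: read the wrist's pose just before it. camera_model takes no time and is no camera call.
- hand_in(): hands the job in; it is judged then, once.
The state is a dict: "time": time; "joint_pos": joint angles; "joint_velocities": joint speeds; "tau": joint torques, N m; "tool_pos": TCP position; "ee_rot": TCP orientation; "wrist_force": force on the tool from outside, world axes, zero at the start; "ft_torque": the same for the moment, N m; "grip_width": finger opening in mm; "finger_force": force on a finger pad.
Only numpy, scipy, OpenCV 4.12 (cv2) and the standard library are available. Lean on these libraries where they do the work, as an engineer would, in place of code of your own. Each camera call takes 0.05 s, during which the arm holds its last target. There are 200 camera calls.

## Working session

There is one attempt and no reset: what is moved stays moved. The work goes in short steps, Python scripts to look and compute and a tool call to move; the robot and the scene stay as the last step left them, time stands still between calls to the robot, and variables do not carry over. Pictures are saved under pics/ and viewed, at most 14 in all, crops included, and the job is handed in when it is done.

Besides the shell and the picture viewer there is one more tool, called after ">>>" as name(argument=value, ...) on one line, values as JSON. move_arm: Moves the arm, as the interface text tells. Its arguments: {"type":"object","properties":{"commands":{"type":"string"},"force":{"type":"number"}},"required":["commands"]}

```bash
mkdir -p pics; python3 - <<'E'
from plant import *
import cv2
for n in ("top","scene"):
    cv2.imwrite(f"pics/{n}0.png",camera(n)); print(n,camera_model(n))
print(camera_model("wrist")); print(get_state())
E
```

```text
top {'fov_y': 55.8890465860733, 'cx': 279.2330586126982, 'cy': 204.15437482857885, 'R': array([[-1.77047198e-02, -9.99843185e-01, -3.85152643e-04],
       [-9.86033889e-01,  1.75239909e-02, -1.65620290e-01],
       [ 1.65601067e-01, -2.55248727e-03, -9.86189521e-01]]), 't': array([ 58.41361702, 529.27932516, 774.03799598])}
scene {'fov_y': 55.51393165557437, 'cx': 280.66738232999086, 'cy': 212.093416886719, 'R': array([[ 0.02844827,  0.99958473, -0.00458937],
       [ 0.74647423, -0.02429779, -0.66497055],
       [-0.66480592,  0.01549141, -0.74685548]]), 't': array([ -72.21388576, -366.62583192, 1120.43009802])}
{'fov_y': 58.535158536693565, 'cx': 274.1827934552495, 'cy': 211.55555513900893, 'hand_eye': array([[-7.99356111e-04, -9.58138417e-01, -2.86304271e-01,
         7.31634395e+01],
       [ 9.99999643e-01, -6.87502037e-04, -4.91203685e-04,
        -8.66234151e-02],
       [ 2.73806352e-04, -2.86304562e-01,  9.58138624e-01,
        -1.45882695e+02],
       [ 0.00000000e+00,  0.00000000e+00,  0.00000000e+00,
         1.00000000e+00]])}
{'time': 0.1, 'joint_pos': array([ 1.36078857,  0.68989925, -0.19452173,  1.56622816,  0.15731183,
        0.90249305, -0.21511387]), 'joint_velocities': array([ 0.00082504, -0.00227512, -0.00012218, -0.00332135, -0.00073745,
        0.00215123, -0.00017362]), 'tau': array([-2.93255398e-03, -5.28503537e+01, -1.27141893e+00, -1.53837490e+01,
       -5.25713246e-02,  1.98105758e-03,  6.24934933e-05]), 'tool_pos': array([ 150.69558501, -605.98303773,  237.99397255]), 'ee_rot': array([ 9.92574355e-01,  1.21636674e-01, -1.61855836e-04, -8.01702490e-04]), 'wrist_force': array([-0.39648371, -0.57239458, -0.13270283]), 'ft_torque': array([-0.01113677,  0.02900564, -0.04106684]), 'finger_force': 0.0, 'grip_width': 88.17106182396552}
```

View pics/top0.png

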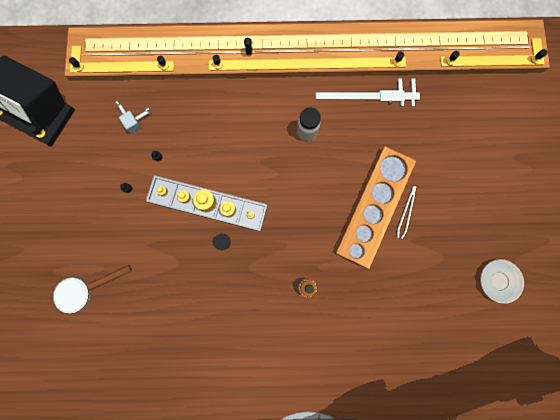

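View pics/scene0.png

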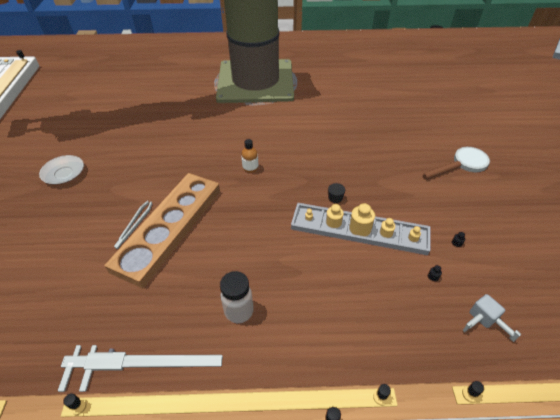

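The top view shows the tray at about (207,203) with five brass weights in it. Their pixels, with my size reading, are (162,190) mid, (183,196) mid, (204,200) largest, (228,208) second largest and (251,214) smallest. The block is at about (376,208), with its big well at (393,168). The jar is at (308,122) and the bottle at (307,288). The black knobbed look-alikes at (156,156) and (126,188), and the black thing at (221,241), are outside the tray and are not brass.

```bash
cat > h.py <<'E'
import numpy as np, cv2
from plant import *
from scipy.spatial.transform import Rotation as Rn
def cam(n,st=None):
    m=camera_model(n); f=210/np.tan(np.radians(m["fov_y"]/2))
    if n=="wrist":
        H=m["hand_eye"]; R=Rn.from_quat(st["ee_rot"]).as_matrix()
        Rc=R@H[:3,:3]; C=R@H[:3,3]+st["tool_pos"]
    else: Rc=m["R"].T; C=-Rc@m["t"]
    return f,m["cx"],m["cy"],Rc,C
def ray(c,px,z):
    f,cx,cy,R,C=c; px=np.atleast_2d(px).astype(float)
    d=np.c_[(px[:,0]-cx)/f,(px[:,1]-cy)/f,np.ones(len(px))]@R.T
    return (C+d*((z-C[2])/d[:,2])[:,None])[:,:2]
def proj(c,X):
    f,cx,cy,R,C=c; p=(np.atleast_2d(X)-C)@R; return p[:,:2]/p[:,2:]*f+[cx,cy]
E
python3 - <<'E'
from h import *
im=cv2.imread("pics/top0.png"); c=cam("top"); hsv=cv2.cvtColor(im,cv2.COLOR_BGR2HSV)
H,S,V=cv2.split(hsv); 
def comps(m,x0,x1,y0,y1,amin):
    k=np.zeros_like(m);k[y0:y1,x0:x1]=m[y0:y1,x0:x1]
    n,l,s,ce=cv2.connectedComponentsWithStats(k)
    return [(ce[i],s[i],l==i) for i in range(1,n) if s[i][4]>=amin]
br=((H>18)&(H<36)&(S>120)&(V>110)).astype(np.uint8)
for ce,s,_ in comps(br,140,275,170,235,8): print("brass",ce.round(1),s, ray(c,ce,20).round(1))
gr=((S<70)&(V>60)).astype(np.uint8)|br
for ce,s,l in comps(gr,140,275,170,235,300):
    r=cv2.minAreaRect(np.argwhere(l)[:,::-1].astype(np.float32)); b=ray(c,cv2.boxPoints(r),14); print("tray",b.round(1).tolist(),b.mean(0).round(1))
g2=((S<70)&(V>60)).astype(np.uint8)
for ce,s,l in comps(g2,335,420,145,272,60): print("well",ce.round(1),s, ray(c,ce,18).round(1))
ol=((H<22)&(S>100)&(V>140)).astype(np.uint8)
for ce,s,l in comps(ol,330,425,140,275,300):
    r=cv2.minAreaRect(np.argwhere(l)[:,::-1].astype(np.float32)); b=ray(c,cv2.boxPoints(r),24); print("block",b.round(1).tolist(),b.mean(0).round(1))
a=cv2.resize(im[140:245,115:285],None,fx=4,fy=4,interpolation=cv2.INTER_CUBIC)
cv2.imwrite("pics/crop.png",a)
print("jar",ray(c,(309,115),85),"drop",ray(c,(308,289),75))
E
```

```text
brass [161.3 190.3] [157 186  10  10  69] [[568.9 301. ]]
brass [183.  196.2] [177 190  13  13 115] [[555.3 254.3]]
brass [204.  200.1] [193 190  23  22 352] [[545.9 209.1]]
brass [227.2 208.5] [220 202  15  15 169] [[526.9 159.7]]
brass [250.1 214.5] [247 212   7   6  35] [[513.1 111.1]]
tray [[546.9, 336.6], [606.6, 323.5], [536.3, 74.8], [478.2, 90.5]] [542.  206.3]
well [392.5 168.5] [380 156  26  26 503] [[ 608.6 -197.7]]
well [381.6 192.8] [372 183  21  21 335] [[ 555.4 -171. ]]
well [406.6 212.3] [397 186  20  53 267] [[ 512.3 -221.6]]
well [372.3 213.9] [364 205  18  19 267] [[ 510.1 -148.3]]
well [363.7 233.2] [356 225  16  17 211] [[ 469.4 -127.9]]
well [355.9 250.6] [350 244  13  14 155] [[ 433.2 -109.7]]
block [[659.5, -76.6], [656.1, -267.6], [394.8, -247.2], [398.0, -65.7]] [ 527.1 -164.3]
block [[644.0, -62.9], [642.2, -160.3], [619.9, -159.0], [621.6, -62.1]] [ 631.9 -111.1]
block [[612.7, -61.7], [611.3, -143.5], [576.1, -141.5], [577.5, -60.3]] [ 594.4 -101.8]
jar [[706.61246621 -14.83208649]] drop [[359.0299729   -3.16515507]]
```

View pics/crop.png

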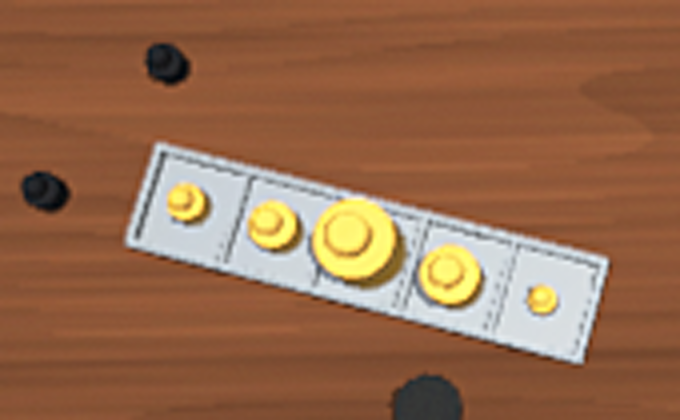

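The crop confirms the order along the tray from left to right: w50 (160,190), w100 (181,195), w500 (202,199), w200 (226,208), w20 (250,214). All are brass and their sizes match. The black twins are outside the tray. I'll go largest first and keep one wrist angle throughout.

```bash
cat >> h.py <<'E'
c0=cam("top")
names=["w500","w200","w100","w50","w20"]
kt=dict(w50=(160.1,189.6,36),w100=(181.1,194.8,42.5),w500=(201.8,198.8,66),w200=(226.2,207.8,50),w20=(250,214,30))
pick={k:ray(c0,v[:2],v[2])[0] for k,v in kt.items()}
wp=ray(c0,[(392.5,168.5),(381.6,192.8),(372.3,213.9),(363.7,233.2),(355.9,250.6)],17)
ys=np.array([91.5,32,-19,-64.5,-105])
# least-squares line fit with known spacing
ctr=wp.mean(0); u=((ys-ys.mean())[:,None]*(wp-ctr)).sum(0); u/=np.linalg.norm(u)
place={k:ctr+u*(y-ys.mean()) for k,y in zip(names,ys)}
E
python3 - <<'E'
from h import *
print(u,np.abs(np.array([place[n] for n in names])-wp).max(0))
tr=np.array([542,206.3]);t=np.array([.272,.962])
for n in names: print(n,pick[n].round(1),"bay",((pick[n]-tr)@t).round(1),((pick[n]-tr)@[.962,-.272]).round(1),"place",place[n].round(1))
E
```

```text
[ 0.89378982 -0.44848606] [0.12607373 0.18766612]
w500 [540.3 204.9] bay -1.8 -1.3 place [ 608.9 -198.1]
w200 [523.6 157.8] bay -51.7 -4.5 place [ 555.7 -171.4]
w100 [553.9 252.7] bay 47.9 -1.2 place [ 510.1 -148.5]
w50 [567.  298.7] bay 95.7 -1.0 place [ 469.5 -128.1]
w20 [512.8 110.6] bay -100.0 -2.1 place [ 433.3 -109.9]
```

>>> move_arm(commands="8.8 4 4 0 0 0 0.085; 8.8 8 8 0 0 0 0.17; 8.8 12 12 0 0 0 0.17; 8.8 16 16 0 0 0 0.17; 8.8 20 20 0 0 0 0.17; 8.8 24 25 0 0 0 0.17;8.8 27 29 0 0 0 0.17; 8.8 30 33 0 0 0 0.17; 8.8 32 37 0 0 0 0.17; 8.8 33 41 0 0 0 0.17; 8.8 34 45 0 0 0 0.17; 8.8 34 49 0 0 0 0.17")

```text
time: 1.3
tool_pos: [491.1, -125.8, 238.5]
ee_rot: [0.979, 0.206, 0.001, 0.0]
wrist_force: [0.3, 1.5, -0.9]
grip_width: 87.9
finger_force: 0.0
```

>>> move_arm(commands="8.8 0.7 4.7 0 0 0 0; 8.8 1.4 9.4 0 0 0 0; 8.8 2.1 14.1 0 0 0 0; 8.8 2.8 18.8 0 0 0 0; 8.8 3.5 23.5 -1 0 0 0; 8.8 4.2 28.2 -2 0 0 0; 8.8 4.9 33.1 -3 0 0 0; 8.8 4.9 33.1 -3 0 0 0; 8.8 4.9 33.1 -3 0 0 0; 8.8 4.9 33.1 -3 0 0 0")

```text
time: 2.3
tool_pos: [538.6, 201.2, 208.6]
ee_rot: [0.979, 0.205, -0.0, 0.001]
wrist_force: [0.1, -0.1, -0.7]
grip_width: 87.7
finger_force: 0.0
```

```bash
python3 - <<'E'
from h import *
s=get_state(); im=camera("wrist"); c=cam("wrist",s); print(s["tool_pos"].round(1),s["joint_pos"].round(2),s["time"])
for n in names:
    p=proj(c,[*pick[n],kt[n][2]])[0]; print(n,p.round(1))
    cv2.drawMarker(im,tuple(int(round(v)) for v in p),(0,0,255),0,10)
cv2.imwrite("pics/w1.png",im)
E
```

```text
[538.6 201.2 208.6] [-0.36  0.66 -0.13  1.75  0.12  0.74 -1.71] 2.3
w500 [270.9 191.9]
w200 [313.7 226.1]
w100 [224.6 148.1]
w50 [179.2 109.7]
w20 [352.4 248.4]
```

View pics/w1.png

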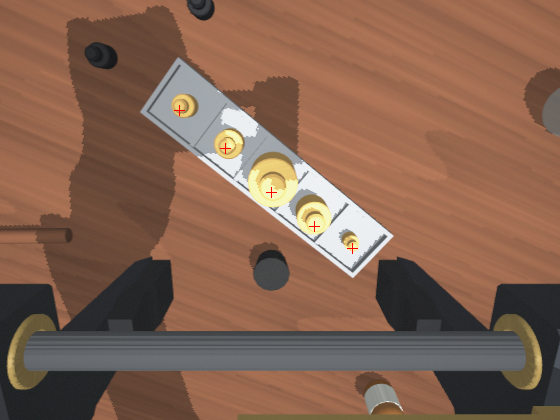

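The wrist view shows the knobs about 5 px further up the image than my predictions, e.g. w500 at (274,185) against (271,192). That is about 4 mm along tool x and within what the pads can take. I'll use half of that correction.

>>> move_arm(commands="6 0.2 0.2 -4 0 0 0; 5 0.4 0.5 -8 0 0 0; 5 0.4 0.5 -9 0 0 0; 5 0.4 0.5 -9 0 0 0; 5 0.4 0.5 -9 0 0 0; 5 0.4 0.5 -9 0 0 0; 5 0.4 0.5 -9 0 0 0")

```text
time: 3.05
tool_pos: [543.6, 208.3, 120.4]
ee_rot: [0.979, 0.205, 0.001, -0.0]
wrist_force: [-0.4, -0.3, 0.8]
grip_width: 49.8
finger_force: 0.0
```

```bash
python3 - <<'E'
from h import *
s=get_state(); im=camera("wrist"); c=cam("wrist",s); print(s["tool_pos"].round(1),s["time"])
for X,col in (([*pick["w500"],66],(0,0,255)),([*s["tool_pos"][:2],66],(255,0,0))):
    p=proj(c,X)[0]; print(p.round(1))
    cv2.drawMarker(im,tuple(int(round(v)) for v in p),col,0,10)
cv2.imwrite("pics/w2.png",im)
E
```

```text
[543.6 208.3 120.4] 3.05
[277.7 241.6]
[274.7 234.4]
```

View pics/w2.png

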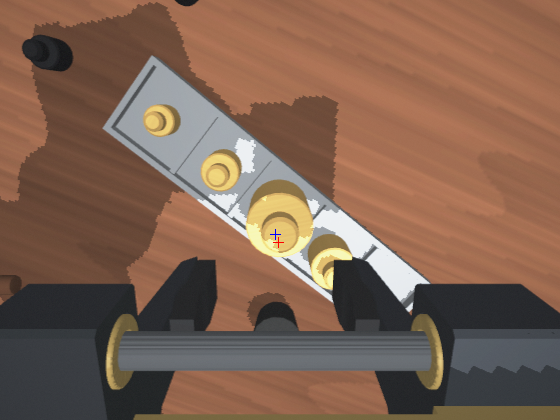

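The knob is at (280,232) and the TCP is on it to within 3 mm. I'll descend and grip the knob.

>>> move_arm(commands="4 0.1 -0.2 -3 0 0 0; 4 0.1 -0.2 -5.5 0 0 0; 4 0.1 -0.2 -6.6 0 0 0; 4 0.1 -0.2 -6.6 0 0 0; 2.5 0.1 -0.2 -6.6 0 0 0; 1.6 0.1 -0.2 -6.6 0 0 0; 1.6 0.1 -0.2 -6.6 0 0 0; 1.6 0.1 -0.2 -6.6 0 0 0; 1.6 0.1 -0.2 -6.6 0 0 0; 1.6 0.1 -0.2 -6.6 0 0 0", force=35)

```text
time: 4.1
tool_pos: [544.8, 205.9, 53.8]
ee_rot: [0.979, 0.205, 0.001, 0.0]
wrist_force: [1.3, -1.4, 7.0]
grip_width: 20.7
finger_force: 35.0
```

>>> move_arm(commands="1.6 0 0 0.5 0 0 0; 1.6 0 0 2 0 0 0; 1.6 0 0 4 0 0 0; 1.6 0 0 6 0 0 0; 1.6 0 0 8 0 0 0;  1.6 0 0 8 0 0 0")

```text
time: 4.7
tool_pos: [545.0, 207.0, 135.6]
ee_rot: [0.979, 0.206, 0.002, -0.001]
wrist_force: [0.5, 0.4, -4.0]
grip_width: 20.7
finger_force: 35.0
```

>>> move_arm(commands="1.6 0.5 -3 0 0 0 0; 1.6 1 -7 0 0 0 0; 1.6 1.8 -11.5 0 0 0 0; 1.6 2.6 -16 0 0 0 0; 1.6 3.4 -20.5 0 0 0 0; 1.6 4.2 -25 0 0 0 0; 1.6 5 -29.5 0 0 0 0; 1.6 5.8 -34 0 0 0 0; 1.6 6.5 -38 0 0 0 0; 1.6 6.8 -40.3 0 0 0 0; 1.6 6.8 -40.3 0 0 0 0; 1.6 6.8 -40.3 0 0 0 0")

```text
time: 5.9
tool_pos: [610.5, -196.9, 131.5]
ee_rot: [0.979, 0.205, -0.001, -0.001]
wrist_force: [0.2, 1.3, -5.5]
grip_width: 20.8
finger_force: 35.0
```

```bash
python3 - <<'E'
from h import *
s=get_state(); im=camera("wrist"); c=cam("wrist",s); print(s["tool_pos"].round(1),s["time"])
for n,y in zip(names,ys):
    p=proj(c,[*place[n],24])[0]; print(n,p.round(1))
    cv2.drawMarker(im,tuple(int(round(v)) for v in p),(0,0,255),0,10)
cv2.imwrite("pics/w3.png",im); cv2.imwrite("pics/t3.png",camera("top"))
E
```

```text
[ 610.5 -196.9  131.5] 5.9
w500 [275.6 210.5]
w200 [213.3 260.1]
w100 [163.7 299.6]
w50 [122.2 332.6]
w20 [ 87.2 360.5]
```

View pics/w3.png

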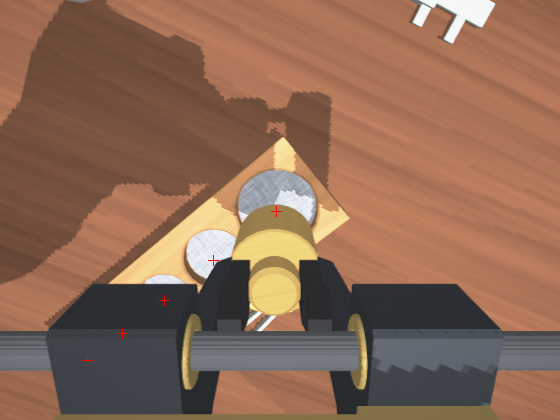

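The 58 mm well is centred at about (277.5,207) and predicted at (276,210.5). The weight is straight and centred over it, so I'll lower it.

>>> move_arm(commands="1.6 0.1 0 -2 0 0 0; 1.6 0.1 0 -4 0 0 0; 1.6 0.1 0 -5.5 0 0 0; 1.6 0.1 0 -5.7 0 0 0; 1.6 0.1 0 -5.7 0 0 0; 1.6 0.1 0 -5.7 0 0 0; 1.6 0.1 0 -5.7 0 0 0")

```text
time: 6.7
tool_pos: [613.4, -197.0, 76.8]
ee_rot: [0.979, 0.205, 0.001, 0.0]
wrist_force: [0.4, 0.7, -4.5]
grip_width: 20.7
finger_force: 35.0
```

>>> move_arm(commands="1.6 -0.1 0 -0.6 0 0 0; 1.6 -0.1 0 -1.1 0 0 0; 1.6 -0.1 0 -1.4 0 0 0; 1.6 -0.1 0 -1.6 0 0 0; 1.6 -0.1 0 -1.7 0 0 0; 1.6 -0.1 0 -1.7 0 0 0; 1.6 -0.1 0 -1.7 0 0 0")

```text
time: 7.4
tool_pos: [611.5, -197.2, 59.9]
ee_rot: [0.979, 0.205, -0.0, 0.0]
wrist_force: [-2.8, -0.5, 6.5]
grip_width: 20.6
finger_force: 35.0
```

>>> move_arm(commands="2.4 0 0 0 0 0 0; 3.5 0 0 0 0 0 0; 3.5 0 0 0 0 0 0; 3.5 0 0 2 0 0 0; 3.5 0 0 6 0 0 0; 3.5 -1 4 9 0 0 0; 3.5 -2 8.5 9 0 0 0; 3.5 -3 13 9 0 0 0; 3.5 -4 17.5 9 0 0 0; 3.5 -5 22 9 0 0 0; 3.5 -6.1 26.5 9 0 0 0; 3.5 -7.2 31 8 0 0 0")

```text
time: 8.6
tool_pos: [540.4, 115.3, 139.7]
ee_rot: [0.979, 0.205, 0.002, -0.0]
wrist_force: [-0.1, 0.3, -0.5]
grip_width: 35.1
finger_force: 0.0
```

>>> move_arm(commands="3.5 -0.7 3.1 -1 0 0 0; 3.5 -1.2 4.7 -2 0 0 0; 3.5 -1.2 4.7 -3.5 0 0 0; 3.5 -1.2 4.7 -3.5 0 0 0; 3.5 -1.2 4.7 -3.5 0 0 0; 3.5 -1.2 4.7 -3.5 0 0 0")

```text
time: 9.2
tool_pos: [528.4, 159.5, 104.4]
ee_rot: [0.979, 0.205, 0.001, 0.0]
wrist_force: [-0.2, -0.9, -0.1]
grip_width: 35.2
finger_force: 0.0
```

```bash
python3 - <<'E'
from h import *
s=get_state(); a=camera("wrist"); c=cam("wrist",s); print(s["tool_pos"].round(1),s["time"],s["grip_width"])
for X,col in (([*pick["w200"],50],(0,0,255)),([*s["tool_pos"][:2],50],(255,0,0))):
    cv2.drawMarker(a,tuple(int(round(v)) for v in proj(c,X)[0]),col,0,10)
t=cv2.resize(camera("top")[140:280,330:430],None,fx=3,fy=3)
o=np.zeros((420,800,3),np.uint8); o[:,:500]=a[:,30:530]; o[:,500:]=t
cv2.imwrite("pics/w4.png",o)
E
```

```text
[528.4 159.5 104.4] 9.2 35.198056699285935
```

View pics/w4.png

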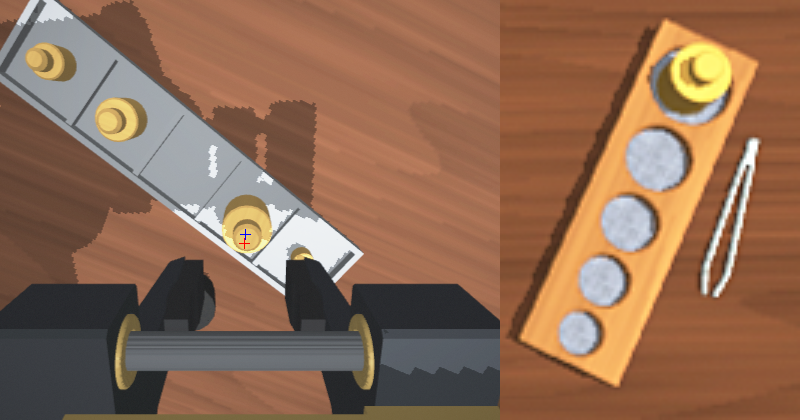

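w200's knob at (277,235) sits right under the TCP marker. The inset shows w500 in its well. I'll grip w200 and check w500's position numerically.

```bash
python3 - <<'E'
from h import *
p=ray(c0,(398.8,162.3),72)[0]; d=p-place["w500"]; print(p, "along",d@u,"across",d@[u[1],-u[0]])
E
```

```text
[ 607.43268823 -195.26876917] along -2.5514761668125505 across -1.8327746215714187
```

>>> move_arm(commands="3 0 0 -2.5 0 0 0; 3 0 0 -5 0 0 0; 3 0 0 -6.4 0 0 0; 3 0 0 -6.4 0 0 0; 1.1 0 0 -6.4 0 0 0; 1.1 0 0 -6.4 0 0 0; 1.1 0 0 -6.4 0 0 0; 1.1 0 0 -6.4 0 0 0; 1.1 0 0 -6.4 0 0 0; 1.1 0 0 -6.4 0 0 0", force=25)

```text
time: 10.3
tool_pos: [528.5, 159.9, 40.6]
ee_rot: [0.979, 0.205, 0.001, 0.0]
wrist_force: [0.1, -1.7, 6.2]
grip_width: 15.8
finger_force: 25.0
```

>>> move_arm(commands="1.1 0 0 0.5 0 0 0; 1.1 0 0 2 0 0 0; 1.1 0 0 5 0 0 0; 1.1 0 0 9 0 0 0; 1.1 0 0 9 0 0 0;  1.1 0 0 9 0 0 0")

```text
time: 10.9
tool_pos: [527.6, 160.4, 130.3]
ee_rot: [0.979, 0.206, 0.0, -0.0]
wrist_force: [0.3, -0.2, -1.7]
grip_width: 15.6
finger_force: 24.9
```

>>> move_arm(commands="1.1 0.2 -3 0 0 0 0; 1.1 0.6 -7 0 0 0 0; 1.1 1 -11.5 0 0 0 0; 1.1 1.5 -16 0 0 0 0; 1.1 2 -20.5 0 0 0 0; 1.1 2.5 -25 0 0 0 0; 1.1 3 -29.5 0 0 0 0; 1.1 3.2 -33.1 0 0 0 0; 1.1 3.2 -33.1 -1 0 0 0; 1.1 3.2 -33.1 -3 0 0 0; 1.1 3.2 -33.1 -5 0 0 0; 1.1 3.2 -33.1 -5 0 0 0")

```text
time: 12.1
tool_pos: [556.3, -169.4, 75.9]
ee_rot: [0.979, 0.206, -0.004, -0.002]
wrist_force: [-0.2, 0.2, -3.3]
grip_width: 15.6
finger_force: 24.9
```

>>> move_arm(commands="1.1 0 0 -0.5 0 0 0; 1.1 0 0 -1 0 0 0; 1.1 0 0 -1.2 0 0 0; 1.1 0 0 -1.2 0 0 0")

```text
time: 12.5
tool_pos: [559.7, -170.9, 67.9]
ee_rot: [0.979, 0.205, 0.0, 0.0]
wrist_force: [-0.1, 0.3, -1.8]
grip_width: 16.3
finger_force: 24.9
```

>>> move_arm(commands="1.1 0 0 -0.6 0 0 0; 1.1 0 0 -1.2 0 0 0; 1.1 0 0 -1.6 0 0 0; 1.1 0 0 -1.9 0 0 0; 1.1 0 0 -2.1 0 0 0; 1.1 0 0 -2.1 0 0 0; 1.1 0 0 -2.1 0 0 0")

```text
time: 13.2
tool_pos: [559.6, -170.9, 46.8]
ee_rot: [0.979, 0.205, 0.0, 0.0]
wrist_force: [-0.5, 0.2, -0.9]
grip_width: 15.8
finger_force: 24.9
```

>>> move_arm(commands="1.1 0 0 -0.1 0 0 0; 1.1 0 0 -0.1 0 0 0; 2 0 0 -0.1 0 0 0; 2.7 0 0 -0.1 0 0 0; 2.7 0 0 -0.1 0 0 0; 2.7 0 0 2 0 0 0; 2.7 0 0 6 0 0 0; 2.7 0 3 10 0 0 0; 2.7 0 7.5 10 0 0 0; 2.7 0 12 10 0 0 0; 2.7 0 16.5 10 0 0 0; 2.7 0 21 10 0 0 0")

```text
time: 14.4
tool_pos: [559.5, 40.9, 146.9]
ee_rot: [0.979, 0.205, 0.0, -0.0]
wrist_force: [0.9, -0.6, -0.4]
grip_width: 26.9
finger_force: 0.0
```

>>> move_arm(commands="3 0 4.5 0 0 0 0; 3 0 9 0 0 0 0; 3 0 13.5 0 0 0 0; 3 -0.1 18 -1 0 0 0; 3 -0.2 21.5 -3 0 0 0; 3 -0.2 21.5 -5 0 0 0; 3 -0.2 21.5 -5.5 0 0 0; 3 -0.2 21.5 -5.5 0 0 0; 3 -0.2 21.5 -5.5 0 0 0")

```text
time: 15.3
tool_pos: [558.4, 252.7, 92.4]
ee_rot: [0.979, 0.204, 0.0, 0.0]
wrist_force: [1.0, 0.3, 1.0]
grip_width: 30.0
finger_force: 0.0
```

```bash
cat > look.py <<'E'
import sys
from h import *
n,out=sys.argv[1:3]; zt=kt[n][2]
s=get_state(); a=camera("wrist"); c=cam("wrist",s); print(s["tool_pos"].round(1),s["time"],s["grip_width"])
for X,col in (([*pick[n],zt],(0,0,255)),([*s["tool_pos"][:2],zt],(255,0,0))):
    cv2.drawMarker(a,tuple(int(round(v)) for v in proj(c,X)[0]),col,0,10)
t=cv2.resize(camera("top")[140:280,330:430],None,fx=3,fy=3)
o=np.zeros((420,800,3),np.uint8); o[:,:500]=a[:,30:530]; o[:,500:]=t
cv2.imwrite(out,o)
E
python3 look.py w100 pics/w5.png
```

```text
[558.4 252.7  92.4] 15.3 29.987333257652846
```

View pics/w5.png

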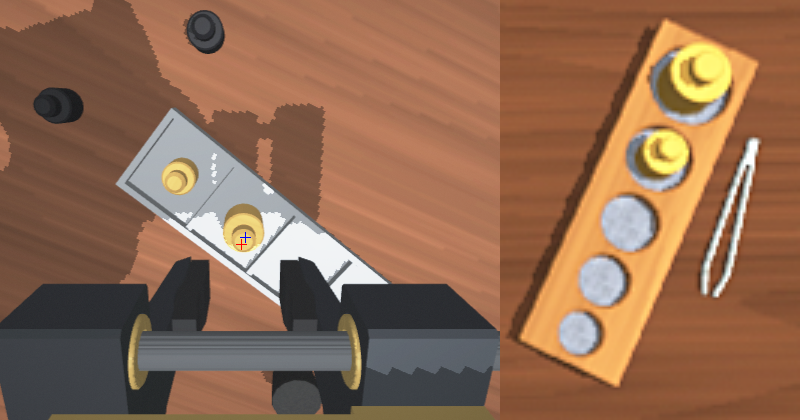

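w200 is seated in its well. w100's knob at (273,238) lies under the TCP marker.

>>> move_arm(commands="3 0 0.1 -2.5 0 0 0; 3 0 0.1 -4.8 0 0 0; 3 0 0.1 -5.9 0 0 0; 3 0 0.1 -5.9 0 0 0; 0.8 0 0.1 -5.9 0 0 0; 0.8 0 0.1 -5.9 0 0 0; 0.8 0 0.1 -5.9 0 0 0; 0.8 0 0.1 -5.9 0 0 0; 0.8 0 0.1 -5.9 0 0 0; 0.8 0 0.1 -5.9 0 0 0", force=18)

```text
time: 16.4
tool_pos: [558.6, 255.2, 33.7]
ee_rot: [0.979, 0.205, 0.001, -0.0]
wrist_force: [0.2, -1.2, 6.6]
grip_width: 13.1
finger_force: 18.0
```

>>> move_arm(commands="0.8 0 0 0.5 0 0 0; 0.8 0 0 2 0 0 0; 0.8 0 0 5 0 0 0; 0.8 0 0 9 0 0 0; 0.8 0 0 9 0 0 0;  0.8 0 0 9 0 0 0")

```text
time: 17.0
tool_pos: [557.9, 255.4, 124.1]
ee_rot: [0.979, 0.205, 0.001, -0.0]
wrist_force: [0.3, -0.2, -2.4]
grip_width: 12.6
finger_force: 17.9
```

>>> move_arm(commands="0.8 -0.3 -3 0 0 0 0; 0.8 -0.7 -7 0 0 0 0; 0.8 -1.2 -11.5 0 0 0 0; 0.8 -1.7 -16 0 0 0 0; 0.8 -2.2 -20.5 0 0 0 0; 0.8 -2.7 -25 0 0 0 0; 0.8 -3.2 -29.5 0 0 0 0; 0.8 -3.7 -34 0 0 0 0; 0.8 -4.2 -38.3 0 0 0 0; 0.8 -4.4 -40.3 -1 0 0 0; 0.8 -4.4 -40.3 -3 0 0 0; 0.8 -4.4 -40.3 -4 0 0 0")

```text
time: 18.2
tool_pos: [511.7, -148.5, 80.6]
ee_rot: [0.979, 0.205, -0.002, -0.001]
wrist_force: [-0.7, 0.4, -1.4]
grip_width: 12.9
finger_force: 17.9
```

>>> move_arm(commands="0.8 0 0 -1 0 0 0; 0.8 0 0 -1.8 0 0 0; 0.8 0 0 -1.8 0 0 0; 0.8 0 0 -1.8 0 0 0; 0.8 0 0 -1.8 0 0 0")

```text
time: 18.7
tool_pos: [514.1, -147.7, 65.2]
ee_rot: [0.979, 0.206, 0.0, 0.0]
wrist_force: [-0.6, 0.5, -0.6]
grip_width: 12.7
finger_force: 17.9
```

>>> move_arm(commands="0.8 0 0 -0.7 0 0 0; 0.8 0 0 -1.4 0 0 0; 0.8 0 0 -1.9 0 0 0; 0.8 0 0 -2.3 0 0 0; 0.8 0 0 -2.5 0 0 0; 0.8 0 0 -2.6 0 0 0; 0.8 0 0 -2.6 0 0 0; 0.8 0 0 -2.6 0 0 0")

```text
time: 19.5
tool_pos: [513.8, -148.4, 39.5]
ee_rot: [0.979, 0.205, 0.0, 0.001]
wrist_force: [-0.6, -0.6, 6.1]
grip_width: 13.0
finger_force: 18.0
```

>>> move_arm(commands="1.8 0 0 0 0 0 0; 2.4 0 0 0 0 0 0; 2.4 0 0 0 0 0 0; 2.4 0 0 2 0 0 0; 2.4 0 0 6 0 0 0; 2.4 0.3 3 10 0 0 0; 2.4 0.8 7.5 10 0 0 0; 2.4 1.3 12 10 0 0 0; 2.4 1.9 16.5 10 0 0 0; 2.4 2.5 21 10 0 0 0; 2.4 3.1 25.5 10 0 0 0; 2.4 3.7 30 10 0 0 0")

```text
time: 20.7
tool_pos: [550.4, 154.0, 138.6]
ee_rot: [0.979, 0.206, -0.0, 0.0]
wrist_force: [0.5, 1.0, -0.8]
grip_width: 24.0
finger_force: 0.0
```

>>> move_arm(commands="2.6 0.6 4.5 0 0 0 0; 2.6 1.2 9 0 0 0 0; 2.6 1.8 13 -1 0 0 0; 2.6 2 14.8 -3 0 0 0; 2.6 2 14.8 -5 0 0 0; 2.6 2 14.8 -6 0 0 0; 2.6 2 14.8 -6 0 0 0; 2.6 2 14.8 -6 0 0 0")

```text
time: 21.5
tool_pos: [571.1, 299.2, 79.1]
ee_rot: [0.979, 0.205, 0.0, 0.0]
wrist_force: [0.1, 0.1, 0.5]
grip_width: 26.1
finger_force: 0.0
```

```bash
python3 look.py w50 pics/w6.png
```

```text
[571.1 299.2  79.1] 21.5 26.140480421046966
```

View pics/w6.png

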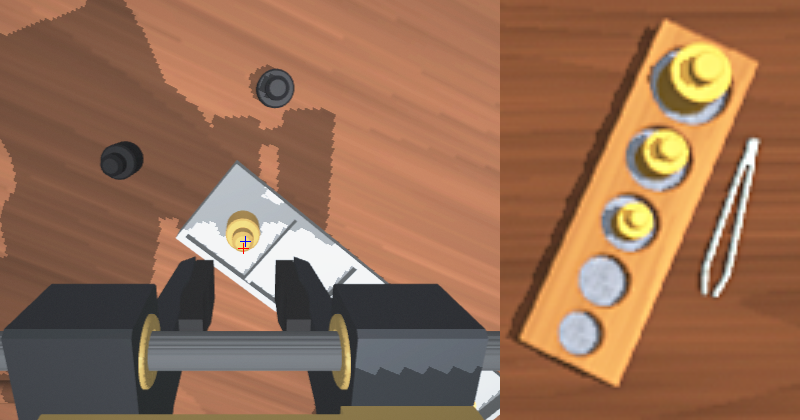

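w100 is seated. The brass w50 at (272,237) is under the TCP marker, and the black twins at (305,88) and (150,160) are clear.

>>> move_arm(commands="2.6 0 0 -2.2 0 0 0; 2.6 0 0 -4.2 0 0 0; 2.6 0 0 -5.1 0 0 0; 2.6 0 0 -5.1 0 0 0; 0.6 0 0 -5.1 0 0 0; 0.6 0 0 -5.1 0 0 0; 0.6 0 0 -5.1 0 0 0; 0.6 0 0 -5.1 0 0 0; 0.6 0 0 -5.1 0 0 0; 0.6 0 0 -5.1 0 0 0", force=14)

```text
time: 22.6
tool_pos: [571.5, 300.5, 28.8]
ee_rot: [0.979, 0.205, 0.001, -0.0]
wrist_force: [-0.3, 0.1, 6.3]
grip_width: 10.8
finger_force: 14.0
```

>>> move_arm(commands="0.6 0 0 0.5 0 0 0; 0.6 0 0 2 0 0 0; 0.6 0 0 5 0 0 0; 0.6 0 0 9 0 0 0; 0.6 0 0 9 0 0 0;  0.6 0 0 9 0 0 0")

```text
time: 23.2
tool_pos: [571.2, 300.4, 119.4]
ee_rot: [0.979, 0.205, 0.001, -0.0]
wrist_force: [-0.8, -0.2, -0.1]
grip_width: 11.2
finger_force: 14.0
```

>>> move_arm(commands="0.6 -0.7 -3 0 0 0 0; 0.6 -1.6 -7 0 0 0 0; 0.6 -2.6 -11.3 0 0 0 0; 0.6 -3.6 -15.6 0 0 0 0; 0.6 -4.6 -20 0 0 0 0; 0.6 -5.6 -24.4 0 0 0 0; 0.6 -6.6 -28.8 0 0 0 0; 0.6 -7.6 -33.2 0 0 0 0; 0.6 -8.6 -37.6 0 0 0 0; 0.6 -9.5 -41.6 0 0 0 0; 0.6 -9.8 -42.8 -2 0 0 0; 0.6 -9.8 -42.8 -4 0 0 0")

```text
time: 24.4
tool_pos: [470.8, -131.6, 76.8]
ee_rot: [0.979, 0.202, -0.001, 0.001]
wrist_force: [-0.1, 1.0, -0.3]
grip_width: 10.7
finger_force: 14.0
```

>>> move_arm(commands="0.6 0 0 -1 0 0 0; 0.6 0 0 -2 0 0 0; 0.6 0 0 -2 0 0 0; 0.6 0 0 -2 0 0 0; 0.6 0 0 -2 0 0 0")

```text
time: 24.9
tool_pos: [473.1, -127.6, 58.2]
ee_rot: [0.979, 0.206, 0.0, 0.0]
wrist_force: [-0.4, -1.0, 0.5]
grip_width: 10.6
finger_force: 14.0
```

>>> move_arm(commands="0.6 0 0 -0.7 0 0 0; 0.6 0 0 -1.3 0 0 0; 0.6 0 0 -1.8 0 0 0; 0.6 0 0 -2.1 0 0 0; 0.6 0 0 -2.3 0 0 0; 0.6 0 0 -2.4 0 0 0; 0.6 0 0 -2.4 0 0 0; 0.6 0 0 -2.4 0 0 0")

```text
time: 25.7
tool_pos: [472.4, -128.0, 34.6]
ee_rot: [0.979, 0.205, 0.0, 0.0]
wrist_force: [-1.8, 0.6, 11.7]
grip_width: 10.7
finger_force: 14.0
```

>>> move_arm(commands="1.6 0 0 0 0 0 0; 2.2 0 0 0 0 0 0; 2.2 0 0 0 0 0 0; 2.2 0 0 2 0 0 0; 2.2 0 0 6 0 0 0; 2.2 0.5 3 9 0 0 0; 2.2 1.3 7.2 9 0 0 0; 2.2 2.1 11.5 9 0 0 0; 2.2 2.9 15.8 9 0 0 0; 2.2 3.7 20 8 0 0 0; 2.2 4.3 23.5 6 0 0 0; 2.2 4.4 24 4 0 0 0")

```text
time: 26.9
tool_pos: [517.8, 119.2, 73.4]
ee_rot: [0.978, 0.209, 0.002, -0.002]
wrist_force: [0.2, 0.3, 0.7]
grip_width: 22.0
finger_force: 0.0
```

>>> move_arm(commands="2.4 0 0 0 0 0 0; 2.4 0 0 0 0 0 0; 2.4 0 0 0 0 0 0; 2.4 0 0 0 0 0 0")

```text
time: 27.3
tool_pos: [517.1, 110.7, 74.6]
ee_rot: [0.979, 0.204, 0.001, 0.0]
wrist_force: [-0.4, 1.4, 0.8]
grip_width: 24.0
finger_force: 0.0
```

```bash
python3 look.py w20 pics/w7.png
```

```text
[517.1 110.7  74.6] 27.3 24.0359455978058
```

View pics/w7.png

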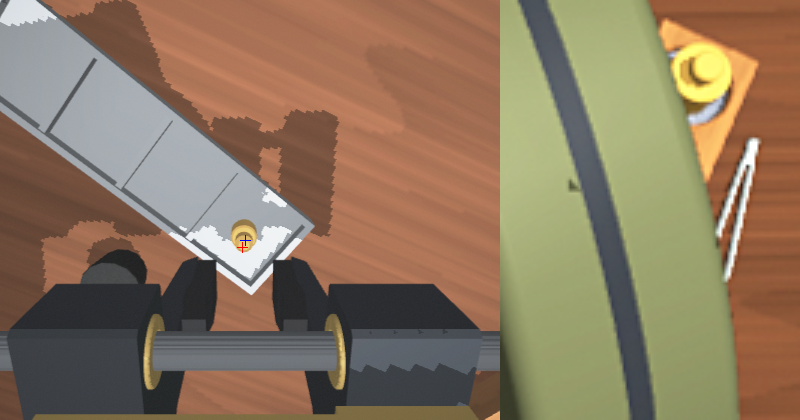

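w20's knob at (273,235) is under the TCP marker.

>>> move_arm(commands="2.4 0 0.1 -2.2 0 0 0; 2.4 0 0.1 -4.2 0 0 0; 2.4 0 0.1 -5.1 0 0 0; 2.4 0 0.1 -5.1 0 0 0; 0.4 0 0.1 -5.1 0 0 0; 0.4 0 0.1 -5.1 0 0 0; 0.4 0 0.1 -5.1 0 0 0; 0.4 0 0.1 -5.1 0 0 0; 0.4 0 0.1 -5.1 0 0 0; 0.4 0 0.1 -5.1 0 0 0", force=12)

```text
time: 28.4
tool_pos: [517.1, 113.1, 23.2]
ee_rot: [0.979, 0.205, 0.001, 0.0]
wrist_force: [-0.1, -1.0, 3.9]
grip_width: 9.2
finger_force: 12.0
```

>>> move_arm(commands="0.4 0 0 0.5 0 0 0; 0.4 0 0 2 0 0 0; 0.4 0 0 5 0 0 0; 0.4 0 0 9 0 0 0; 0.4 0 0 9 0 0 0;  0.4 0 0 9 0 0 0")

```text
time: 29.0
tool_pos: [516.9, 113.1, 113.4]
ee_rot: [0.979, 0.205, 0.001, -0.0]
wrist_force: [0.6, -0.3, -0.5]
grip_width: 8.7
finger_force: 11.9
```

>>> move_arm(commands="0.4 -1 -3 0 0 0 0; 0.4 -2.4 -7 0 0 0 0; 0.4 -4 -11 0 0 0 0; 0.4 -5.5 -15 0 0 0 0; 0.4 -7 -19 0 0 0 0; 0.4 -8 -22.2 0 0 0 0; 0.4 -8 -22.2 -1 0 0 0; 0.4 -8 -22.2 -3 0 0 0; 0.4 -8 -22.2 -5 0 0 0; 0.4 -8 -22.2 -6 0 0 0; 0.4 -8 -22.2 -6 0 0 0; 0.4 -8 -22.2 -6 0 0 0")

```text
time: 30.2
tool_pos: [436.4, -108.4, 52.5]
ee_rot: [0.979, 0.206, -0.0, -0.0]
wrist_force: [-0.2, 1.1, -1.3]
grip_width: 9.0
finger_force: 11.9
```

>>> move_arm(commands="0.4 0.1 -0.1 -0.7 0 0 0; 0.4 0.1 -0.1 -1.3 0 0 0; 0.4 0.1 -0.1 -1.8 0 0 0; 0.4 0.1 -0.1 -2.1 0 0 0; 0.4 0.1 -0.1 -2.3 0 0 0; 0.4 0.1 -0.1 -2.3 0 0 0; 0.4 0.1 -0.1 -2.3 0 0 0")

```text
time: 30.9
tool_pos: [437.6, -109.9, 29.7]
ee_rot: [0.979, 0.206, -0.0, -0.0]
wrist_force: [0.6, 0.1, 0.3]
grip_width: 8.9
finger_force: 11.9
```

>>> move_arm(commands="0.4 0 0 -0.1 0 0 0; 0.4 0 0 -0.1 0 0 0; 1.3 0 0 -0.1 0 0 0; 2 0 0 -0.1 0 0 0; 2 0 0 -0.1 0 0 0; 2 0 0 2 0 0 0; 2 0 0 6 0 0 0; 2 0.5 3 10 0 0 0; 2 1.5 7.2 12 0 0 0; 2 2 11.5 12 0 0 0; 2 2.5 15.8 12 0 0 0; 2 2.5 20 12 0 0 0")

```text
time: 32.1
tool_pos: [463.1, 91.9, 150.0]
ee_rot: [0.979, 0.205, 0.001, -0.0]
wrist_force: [0.4, 1.3, 0.4]
grip_width: 20.0
finger_force: 0.0
```

>>> move_arm(commands="3 0 4.5 0 0 0 0; 3 0 9 0 0 0 0; 3 0 13.5 0 0 0 0; 3 0 18 0 0 0 0; 3 0 18 0 0 0 0; 3 0 18 0 0 0 0; 3 0 18 0 0 0 0")

```text
time: 32.8
tool_pos: [462.5, 268.2, 149.4]
ee_rot: [0.979, 0.205, -0.001, 0.001]
wrist_force: [-0.3, -0.1, 0.5]
grip_width: 30.1
finger_force: 0.0
```

```bash
python3 - <<'E'
from h import *
t=camera("top"); s=camera("scene")
o=np.zeros((480,800,3),np.uint8)
a=cv2.resize(t[140:280,330:430],None,fx=3.4,fy=3.4); o[:476,:340]=a[:476,:340]
b=cv2.resize(s[165:285,100:260],(460,345)); o[:345,340:]=b
cv2.imwrite("pics/fin.png",o)
print(get_state()["time"])
E
```

```text
32.9
```

View pics/fin.png

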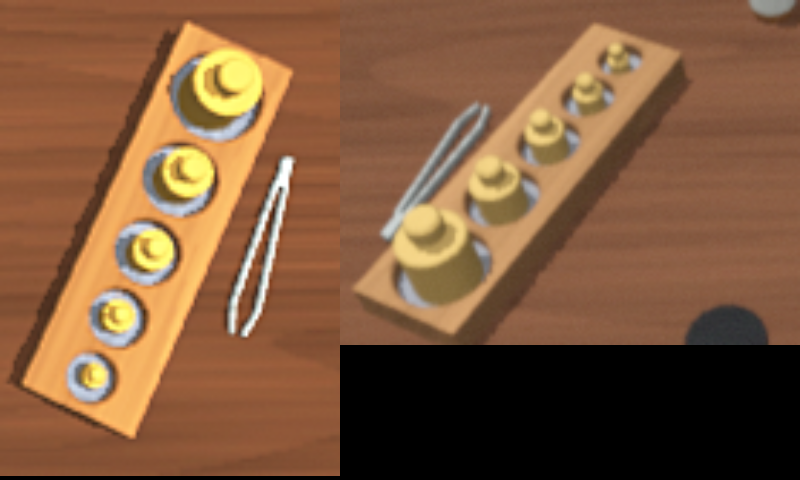

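Both views show all five weights standing upright in their own wells, and the arm is clear of everything. Handing in.

```bash
python3 -c "
from plant import *
print(hand_in())"
```

```text
the job is handed in; nothing more can be done
None
```

All five weights stand upright in their own wells, the jar and bottle were never touched, and the job was handed in at about 33 s; `hand_in()` returned no verdict, so this rests on the final camera views.

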